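Sweep the casting scraps off the board into the scrap tray

TASK

Clear the plywood board for the next job: with the fingertips, sweep the three silver casting scraps (the round sprue button, the oblong bar end and the T-shaped runner) along the board and over its edge, right into the shallow steel tray that stands against one side of it. Push them only: do not grip them, lift them or press down hard on them. Leave the finished leaf pendant and the little pot where they are on the board.

Things in the scene. Friction and masses are not known exactly. Their poses are not given: they have to be found in the camera images.
- board: plywood board, fixed, 270 mm (its x) by 260 mm (its y), flat top without lip at z = 0.012. Origin: centre of its underside. Turned a little on the bench: x points roughly away from the robot, y to the robot's left; its left and right edges are at y = +130 and -130 mm in its frame. Five things lie on it (three scraps, pendant, pot), about 52 mm apart along its x.
- tray: shallow steel tray, fixed, 310 mm (its x) by 140 mm (its y), rim 9 mm high, walls 2.5 mm, floor 2 mm. Origin: centre of its underside; axes parallel to the board's. It stands 1.5 mm from either the left or the right edge of the board (centres 201.5 mm apart), its rim 3 mm below the board's top, so that what goes over that edge drops in.
- rod_rest: wooden rest, fixed, 270 by 140 mm, with five rolling rods of steel and aluminium (fixed too) lying along its x, 22 mm high at most; it stands against the edge of the board across from the tray. Origin: centre of its underside.
- button: scrap: round sprue button, 30 mm across, 10 mm thick, with sloping upper sides (20 mm across on top), 37 to 65 g. Bare cast silver like the pendant; it lies flat on the board, and slides easily. Origin: its middle, 5 mm over its underside (z about 0.017 on the board).
- bar_end: scrap: oblong sawn-off bar end, 30 mm (its x) by 22 mm (its y) by 10 mm thick, 45 to 78 g. Bare cast silver like the pendant; it lies flat on the board, and slides easily. Origin: its middle, 5 mm over its underside (z about 0.017 on the board).
- runner: scrap: T-shaped piece of runner, 10 mm thick; crossbar 36 mm long (along its y) and 11 mm wide, stem 11 mm wide; 28.5 mm long in all along its x, from -11.5 mm (outer side of the crossbar) to +17 mm (end of the stem); 41 to 72 g. Bare cast silver like the pendant; it lies flat on the board, and slides easily. Origin: its middle, 5 mm over its underside (z about 0.017 on the board).
- pendant: finished silver pendant, to be left alone: pointed leaf outline with filigree veins and a small ring at one end, 58 mm long (its x, from -33 mm at the ring to +25 mm at the tip), 28 mm wide and 6 mm thick, loose, lying flat on the board. Origin: 3 mm over its underside.
- pot: small upright pot of clear grey plastic with a whitish lid, 30 mm across, 34 mm high, loose, on the board, to be left alone. Origin: centre of its underside.

How it is judged (in metres and radians):
At the end, for the whole second after the job is handed in: All three scraps lie at rest in the steel tray: the middle of each at least 7 mm inside its walls (within 145 mm of its centre along x and 60 mm along y) and less than 20 mm over the bench. The pendant and the pot are within 8 mm of where they were at the start (x of button in the frame of tray between -0.145 and 0.145 m and y of button in the frame of tray between -0.06 and 0.06 m and height (world z) of each of button, bar_end, runner below 0.02 m and linear speed of each of button, bar_end, runner below 0.02 m/s and x of bar_end in the frame of tray between -0.145 and 0.145 m and y of bar_end in the frame of tray between -0.06 and 0.06 m and x of runner in the frame of tray between -0.145 and 0.145 m and y of runner in the frame of tray between -0.06 and 0.06 m and distance of each of pendant, pot from where it was at the start of the episode below 0.008 m); the robot touches nothing.
It fails at once if a scrap is picked up: its middle rises more than 15 mm over its height on the board (height (world z) of any of button, bar_end, runner above 0.032 m).
It fails at once if a scrap is gripped or pressed on with more than 25 N (contact force between the fingers and button above 25 N or contact force between the fingers and bar_end above 25 N or contact force between the fingers and runner above 25 N).
It fails at once if the pendant or the pot is moved more than 8 mm (distance of any of pendant, pot from where it was at the start of the episode above 0.008 m).
It also fails if it takes over 64 s, if anything falls off the work surface, if the arm or the gripper's body presses on something with over 40 N, if the wrist force passes 120 N, or if a joint passes its speed limit or range.

ROBOT

A 6-joint arm with a two-finger parallel gripper is mounted at the origin on the work surface. World frame = base frame: x ahead of the robot, y to its left, z up, the work surface at z = 0. Lengths are in m, angles in degrees, forces in N, time in s.
With the tool pointing down it reaches from about 0.4 to 0.825 m from the base axis. Payload 7 kg.
Tool frame: the origin (TCP) lies midway between the tips of the shut fingers; the grasp point (between the pads) lies 19 mm behind it; z points along the fingers, y is the line along which they close (so a half turn about z gives the same grasp; the last joint's range is limited). The gripper opens to 88 mm and grips with 3 to 60 N. Pads are 19 mm wide; open, the fingers measure 130 mm over their backs; the gripper's body (78 mm by 193 mm) begins 47 mm behind the grasp point.
Start: joints at [82.454, 20.546, 0.682, 0, -70.136, -16.507], TCP at [0.275, 0.616, 0.227] pointing down, gripper open.
Joint ranges: [-176.03, 176.03], [-82.01, 121.73], [-58.28, 71.71], [-173.87, 95.51], [-174.79, -0.11], [-173.66, 173.66]. Speed limits (degrees/s): [136.94, 136.94, 172.46, 180, 180, 180].

INTERFACE

Orientations are given as [roll, pitch, yaw] about the fixed x, y, z axes, in that order (R = Rz(yaw) Ry(pitch) Rx(roll)).
In Python, from plant import ctrl gives the robot as it stands. The module is installed in compiled form; this text tells all that it offers.
- The arm moves only by the tool send_rows, never from a script. Its argument "plan" is a list that holds one entry, the list of rows, each a list of 6 numbers: the shift along the tool's x, y, z in cm, then the turn, a rotation vector about the tool's x, y, z in degrees. A call has 1 to 8 rows; each row is the pose to reach, as a shift and turn from the pose commanded when the call began, along the tool's axes at that moment; what a row does not reach only later rows make up. A row lasts 1/12 s, in which the tool goes at most 41.7 mm and 7.16 degrees, less where a joint would pass 70% of its speed; a pose out of reach is approached as far as the arm can. A call with a gripper value outside its range is refused whole. "fingers" is the opening, from 0 (shut) to 1 (fully open), set as the call begins (left out, the last holds). The fingers move at their own pace and stop on an object; the grip force is fixed at half the most. Time passes only in rows, so rows that repeat a pose let the fingers close. It gives the time, the measured TCP pose, the force, the opening and the grip force at its end, in the units of the state.
- ctrl.get_obs(): the state, without advancing time (a new reading comes with each control period).
- ctrl.snapshot(name): name is "side" or "top" or "wrist"; returns a dict with "img" (400x640x3 uint8, red, green, blue), "K" (3x3 intrinsics, pixels), "pose" (4x4, takes a point from camera to world coordinates). Camera axes: x right, y down, z forward; pixel columns grow to the right and rows downward; lengths in m; the calibration is good to about 2 mm. The wrist camera is an equidistant fisheye: a pixel r from the principal point sees the ray r / f radians off the axis. A picture is of the moment at which its call begins. There is no depth.
- ctrl.close_job(): hands the job in; it is judged then, once.
The state is a dict: "clock": time; "joint_pos": joint angles; "qvel": joint speeds; "tau": joint torques, N m; "tool_pos": TCP position; "orientation": TCP orientation; "force": force on the tool from outside, world axes, zero at the start; "moment": the same for the moment, N m; "opening": finger opening in m; "gripper_force": force on a finger pad.
Only numpy, scipy, OpenCV 4.12 (cv2) and the standard library are available. Lean on these libraries where they do the work, as an engineer would, in place of code of your own. Each camera call takes 0.05 s, during which the arm holds its last target. There are 200 camera calls.

## Working session

There is one attempt and no reset: what is moved stays moved. The work goes in short steps, Python scripts to look and compute and a tool call to move; the robot and the scene stay as the last step left them, time stands still between calls to the robot, and variables do not carry over. Pictures are saved under pics/ and viewed, at most 10 in all, crops included, and the job is handed in when it is done.

Besides the shell and the picture viewer there is one more tool, called after "Call:" by a JSON object that holds its "fn" and its "kwargs". send_rows: Moves the arm, as the interface text tells. Its arguments: {"type":"object","properties":{"plan":{"type":"array","items":{"type":"array","items":{"type":"array","items":{"type":"number"}}}},"fingers":{"type":"number"}},"required":["plan"]}

```bash
mkdir -p pics
python3 - <<'E'
from plant import ctrl
import cv2,pickle
o=ctrl.get_obs();print({k:o[k] for k in('clock','tool_pos','orientation','force','opening')})
for n in('top','side'):
    s=ctrl.snapshot(n);cv2.imwrite(f'pics/{n}0.png',s['img'][:,:,::-1]);pickle.dump(s,open(f'{n}0.pkl','wb'));print(n,s['K'],s['pose'])
E
```

```text
{'clock': 0.0, 'tool_pos': array([0.27492913, 0.61593306, 0.22563156]), 'orientation': array([ 1.79905437e+02, -8.26429709e-03, -2.40590650e+01]), 'force': array([-0.75587033, -0.31427212,  0.35249941]), 'opening': 0.0876938398401266}
top [[482.88723016   0.         315.4540324 ]
 [  0.         482.88723016 199.11169095]
 [  0.           0.           1.        ]] [[-0.00333551 -0.99354387  0.11339949  0.44592325]
 [-0.99925707  0.00766558  0.03776965  0.00505896]
 [-0.03839508 -0.11318926 -0.99283131  0.82102171]
 [ 0.          0.          0.          1.        ]]
side [[362.19542709   0.         318.14796422]
 [  0.         362.19542709 200.05561395]
 [  0.           0.           1.        ]] [[-0.77583489 -0.39163156  0.4946766   0.17314979]
 [-0.63093242  0.48420645 -0.60619172  0.455298  ]
 [-0.00212179 -0.78241219 -0.6227573   0.5009591 ]
 [ 0.          0.          0.          1.        ]]
```

View pics/top0.png

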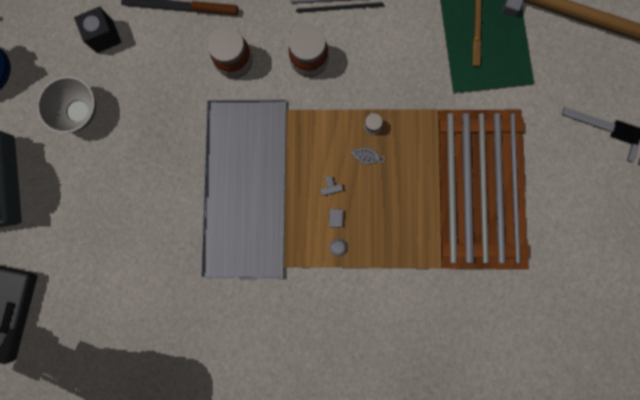

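View pics/side0.png

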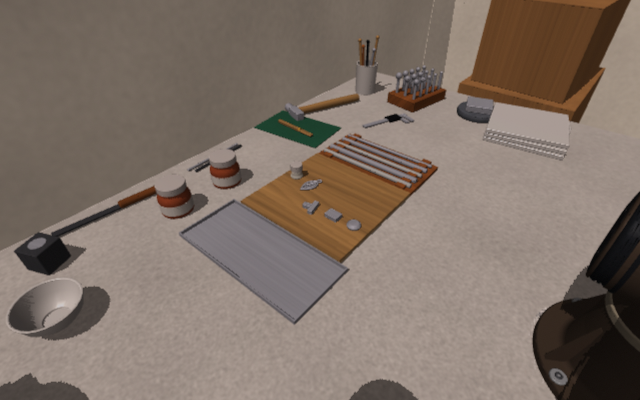

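The top view shows the tray on the left (px 205–287), which is the +y side. The scraps are at about (338,247) for the button, (336,218) for the bar end and (331,187) for the runner; the pendant is at (367,156) and the pot at (374,123). The side view agrees.

```bash
cat > h.py <<'E'
import numpy as np,cv2,pickle
def ray(s,uv):
    d=np.linalg.inv(s['K'])@np.array([uv[0],uv[1],1.]);return s['pose'][:3,3],s['pose'][:3,:3]@d
def plane(s,uv,z):
    o,d=ray(s,uv);return o+d*(z-o[2])/d[2]
def tri(s1,p1,s2,p2):
    o1,d1=ray(s1,p1);o2,d2=ray(s2,p2);t=np.linalg.lstsq(np.c_[d1,-d2],o2-o1,rcond=None)[0]
    a=o1+t[0]*d1;b=o2+t[1]*d2;return (a+b)/2,np.linalg.norm(a-b)
def wood(s,rect):  # brown hull within rect, grey blobs in it
    h=cv2.cvtColor(s['img'],cv2.COLOR_RGB2HSV);x0,y0,x1,y1=rect
    m=np.zeros(h.shape[:2],np.uint8);m[y0:y1,x0:x1]=255
    return h,m
def blobs(s,rect,smax=90):
    h,m=wood(s,rect);g=((h[...,1]<smax)&(m>0)).astype(np.uint8)
    n,l,st,c=cv2.connectedComponentsWithStats(g)
    return [(c[i],st[i,4],cv2.findContours((l==i).astype(np.uint8),0,2)[0][0]) for i in range(1,n) if st[i,4]>25]
E
python3 - <<'E'
from h import *
t=pickle.load(open('top0.pkl','rb'));s=pickle.load(open('side0.pkl','rb'))
h,_=wood(t,(0,0,1,1))
for c in [(338,247),(300,200),(336,218),(375,123)]:print(c,h[c[1],c[0]])
# board edges: brown mask, bounded to exclude rest
b=((h[...,0]<25)&(h[...,1]>90)).astype(np.uint8);b[:,437:]=0;b[:104]=0;b[275:]=0;b[:,:280]=0
k=max(cv2.findContours(cv2.morphologyEx(b,3,np.ones((9,9))),0,2)[0],key=cv2.contourArea)
P=np.array([plane(t,p,.012)[:2] for p in k[:,0]])
print('board hull',cv2.minAreaRect(P.astype(np.float32)*1000))
# left edge (tray side) line fit
for r in (130,160,190,220,250):
    c=np.where(b[r]>0)[0].min();print('edge',r,c,plane(t,(c-.5,r),.012)[:2].round(4))
for n,S,R in(('top',t,(292,108,432,264)),('side',s,(280,160,370,235))):
    for c,a,k in blobs(S,R):
        Q=np.array([plane(S,p,.02)[:2] for p in k[:,0]]).astype(np.float32)*1000
        print(n,c.round(1),a,plane(S,c,.02).round(4),[np.round(v,1) for v in cv2.minAreaRect(Q)])
f=lambda S,R:S['img'][R[1]:R[3],R[0]:R[2],::-1]
A=cv2.resize(f(t,(280,100,450,275)),None,fx=3.4,fy=3.4,interpolation=2);cv2.imwrite('pics/tc.png',A)
E
```

```text
(338, 247) [120  14 109]
(300, 200) [ 16 146 103]
(336, 218) [120  12 109]
(375, 123) [ 14  22 127]
board hull ((558.4961547851562, -40.797210693359375), (256.4819030761719, 269.3492736816406), 89.32936096191406)
edge 130 286 [0.6583 0.087 ]
edge 160 286 [0.6059 0.0868]
edge 190 285 [0.5543 0.0883]
edge 220 285 [0.5033 0.0881]
edge 250 285 [0.4531 0.0879]
top [359.4 108.5] 271 [ 0.692  -0.0397  0.02  ] [array([691.9, -42.7]), array([235.8,   1.8]), np.float64(89.1)]
top [372.8 123.4] 328 [ 0.6658 -0.0621  0.02  ] [array([665.6, -62.4]), array([30.4, 36.4]), np.float64(89.2)]
top [367.  155.4] 401 [ 0.6106 -0.0514  0.02  ] [array([609.5, -52.1]), array([55.3, 29.7]), np.float64(55.2)]
top [330.8 186.6] 247 [0.5583 0.0098 0.02  ] [array([562. ,  10.6]), array([30.2, 37.4]), np.float64(10.9)]
top [335.8 217.7] 269 [0.506  0.0018 0.02  ] [array([505.6,   1.5]), array([23.3, 30. ]), np.float64(89.6)]
top [337.9 246.9] 248 [ 0.4578 -0.0012  0.02  ] [array([457.7,  -1.4]), array([27.8, 28. ]), np.float64(44.6)]
side [291.6 167.6] 356 [ 0.6837 -0.0698  0.02  ] [array([680.8, -66.4]), array([61.9, 77.5]), np.float64(38.9)]
side [360.2 163.5] 136 [ 0.5658 -0.1887  0.02  ] [array([ 567.9, -178.8]), array([61.9, 44.4]), np.float64(38.9)]
side [310.4 184.3] 149 [ 0.6048 -0.046   0.02  ] [array([605.3, -47.1]), array([29.8, 57. ]), np.float64(3.8)]
side [310.5 206.4] 145 [0.5542 0.0135 0.02  ] [array([557.7,  13.9]), array([32.3, 45.5]), np.float64(13.7)]
side [332.9 214.6] 162 [0.5019 0.0052 0.02  ] [array([502.1,   4.9]), array([30. , 35.6]), np.float64(87.7)]
side [353.4 224.5] 133 [0.4527 0.0036 0.02  ] [array([452.7,   3. ]), array([28.4, 30.4]), np.float64(1.5)]
side [284.4 231.6] 63 [0.5442 0.1035 0.02  ] [array([543.4, 105.8]), array([15.8, 32.9]), np.float64(89.6)]
```

View pics/tc.png

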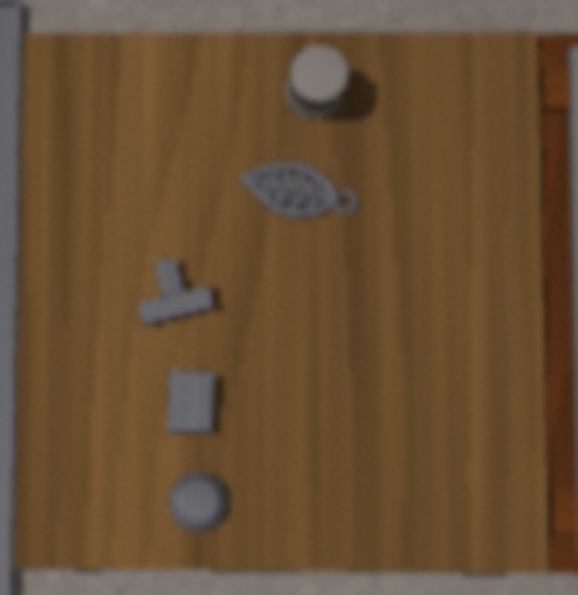

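The crop confirms it: the runner's stem points away (+x) with its crossbar roughly along y. The pendant tip at crop (242,180) is about 18 mm clear of the runner's lane. Next I check the heights from two views and work out the first move.

```bash
cat >> h.py <<'E'
from scipy.spatial.transform import Rotation as Ro
def delta(o,p,yaw):
    R=Ro.from_euler('xyz',o['orientation'],degrees=True);T=Ro.from_euler('xyz',[180,0,yaw],degrees=True)
    return (R.inv().apply(np.array(p)-o['tool_pos'])*100).round(2),(R.inv()*T).as_rotvec(degrees=True).round(2)
E
python3 - <<'E'
from h import *
from plant import ctrl
t=pickle.load(open('top0.pkl','rb'));s=pickle.load(open('side0.pkl','rb'))
for n,a,b in(('button',(337.9,246.9),(353.4,224.5)),('bar',(335.8,217.7),(332.9,214.6)),('runner',(330.8,186.6),(310.5,206.4)),('pendant',(367,155.4),(310.4,184.3))):
    p,g=tri(t,a,s,b);print(n,p.round(4),'gap',g.round(4))
print(delta(ctrl.get_obs(),(0.455,-0.03,0.09),-90.3))
E
```

```text
button [ 0.4571 -0.0018  0.0139] gap 0.002
bar [0.5057 0.0014 0.0156] gap 0.0016
runner [0.5585 0.0095 0.0152] gap 0.0011
pendant [ 0.6113 -0.0524  0.0137] gap 0.0017
(array([42.77, 51.62, 13.66]), array([ 7.000e-02, -6.000e-02,  6.624e+01]))
```

Call:
{"fn": "send_rows", "kwargs": {"plan": [[[42.8,51.6,13.7,0,0,66],[42.8,51.6,13.7,0,0,66],[42.8,51.6,13.7,0,0,66],[42.8,51.6,13.7,0,0,66],[42.8,51.6,13.7,0,0,66],[42.8,51.6,13.7,0,0,66],[42.8,51.6,13.7,0,0,66],[42.8,51.6,13.7,0,0,66]]], "fingers": 0}}

```text
clock: 0.77
tool_pos: [0.363, 0.2997, 0.1594]
orientation: [180.0, -0.0, -81.7]
force: [0.7, -0.1, -0.6]
opening: 0.0399
gripper_force: 0.0
```

Run:
```python
from h import *
from plant import ctrl
o=ctrl.get_obs();print(o['clock'],o['tool_pos'],o['orientation'],o['opening'],o['force'],delta(o,(0.455,-0.03,0.09),-90.3))
```

```text
0.7667 [0.36297301 0.29969334 0.15935966] [ 1.79993670e+02 -2.01279692e-03 -8.16809480e+01] 0.039942468138674254 [ 0.72983517 -0.08120305 -0.5617354 ] (array([33.95, -4.34,  6.94]), array([ 0.01, -0.  ,  8.62]))
```

Call:
{"fn": "send_rows", "kwargs": {"plan": [[[34,-4.3,6.9,0,0,8.6],[34,-4.3,6.9,0,0,8.6],[34,-4.3,6.9,0,0,8.6],[34,-4.3,6.9,0,0,8.6],[34,-4.3,6.9,0,0,8.6],[34,-4.3,6.9,0,0,8.6],[34,-4.3,6.9,0,0,8.6],[34,-4.3,6.9,0,0,8.6]]]}}

```text
clock: 1.43
tool_pos: [0.4524, -0.0145, 0.0938]
orientation: [-180.0, 0.0, -89.9]
force: [0.3, 0.2, -0.5]
opening: 0.0003
gripper_force: 0.0
```

Run:
```python
from h import *
from plant import ctrl
s=ctrl.snapshot('wrist');cv2.imwrite('pics/w1.png',s['img'][:,:,::-1])
o=ctrl.get_obs();print(o['clock'],o['tool_pos'],o['orientation'],o['opening'],o['force'],delta(o,(0.456,-0.034,0.015),-90.3))
```

```text
1.4833 [ 0.45211637 -0.01999983  0.09198878] [ 1.79835564e+02 -8.19612273e-02 -9.01693080e+01] 0.00030496241480681356 [ 2.19922456 -3.81633531 -0.78376843] (array([ 1.39, -0.41,  7.7 ]), array([ 0.16, -0.08,  0.13]))
```

View pics/w1.png

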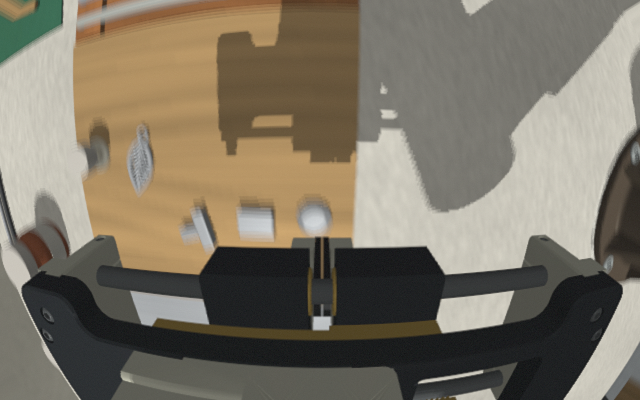

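The wrist view shows the fingers shut (tips around (320,245)), with the button straight beyond them at (316,217) and the bar end at (256,222). The arm was still settling, so I move sideways behind the button before lowering.

Call:
{"fn": "send_rows", "kwargs": {"plan": [[[0.5,-0.3,0,0,0,0],[0.5,-0.3,0,0,0,0],[0.5,-0.3,0,0,0,0]]]}}

```text
clock: 1.73
tool_pos: [0.4556, -0.017, 0.0942]
orientation: [-180.0, 0.0, -90.0]
force: [0.6, 0.7, 0.4]
opening: 0.0004
gripper_force: 0.0
```

Run:
```python
from h import *
from plant import ctrl
o=ctrl.get_obs();print(o['clock'],o['tool_pos'],o['orientation'],o['force'],delta(o,(0.456,-0.036,0.015),-90.3))
```

```text
1.7333 [ 0.45555603 -0.01701176  0.09415825] [-1.79986612e+02  6.71177159e-03 -8.99544701e+01] [0.58855191 0.65687392 0.35472742] (array([ 1.9 , -0.04,  7.92]), array([-0.01,  0.01,  0.35]))
```

Call:
{"fn": "send_rows", "kwargs": {"plan": [[[2.3,0,2,0,0,0],[2.3,0,4.5,0,0,0],[2.3,0,6.3,0,0,0],[2.3,0,7.2,0,0,0],[2.3,0,7.6,0,0,0],[2.3,0,7.9,0,0,0],[2.3,0,7.9,0,0,0]]]}}

```text
clock: 2.32
tool_pos: [0.4558, -0.0396, 0.0153]
orientation: [-180.0, 0.0, -89.8]
force: [0.0, 0.5, 0.2]
opening: 0.0002
gripper_force: 0.0
```

Run:
```python
from h import *
from plant import ctrl
s=ctrl.snapshot('top');cv2.imwrite('pics/t2.png',cv2.resize(s['img'][90:290,200:460,::-1],None,fx=3,fy=3,interpolation=2))
s=ctrl.snapshot('side');cv2.imwrite('pics/s2.png',cv2.resize(s['img'][100:300,200:460,::-1],None,fx=3,fy=3,interpolation=2))
o=ctrl.get_obs();print(o['clock'],o['tool_pos'],o['orientation'],o['force'])
```

```text
2.4167 [ 0.4560875  -0.03983751  0.01582587] [-1.79920299e+02  2.11789366e-02 -8.98871632e+01] [-0.22745962 -0.46971147  0.03820624]
```

View pics/s2.png

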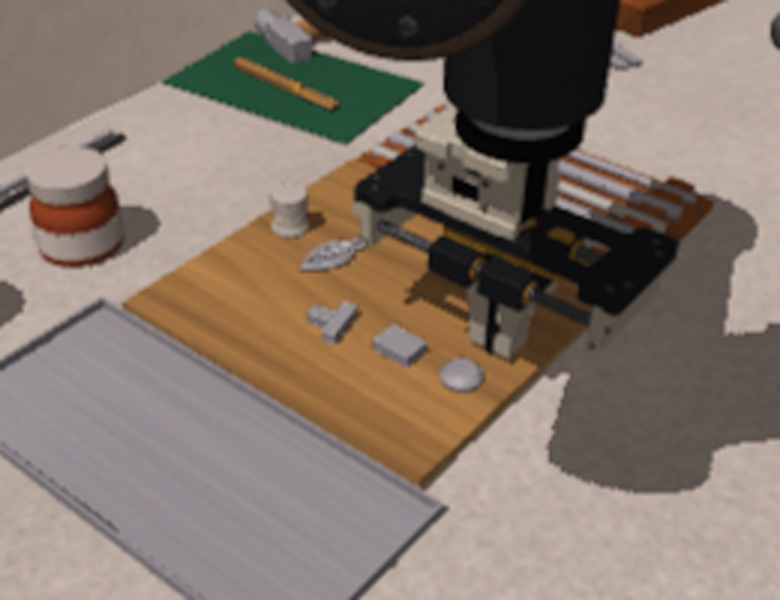

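The fingertips stand behind the button, at about (500,345) in the side crop, with no board contact and the lanes clear. Sweep towards +y.

Call:
{"fn": "send_rows", "kwargs": {"plan": [[[-0.6,0,0,0,0,0],[-1.2,0,0,0,0,0],[-1.8,0,0,0,0,0],[-2.5,0,0,0,0,0],[-3.3,0,0,0,0,0],[-4.2,0,0,0,0,0],[-5.1,0,0,0,0,0],[-6,0,0,0,0,0]]]}}

```text
clock: 3.08
tool_pos: [0.4553, 0.0205, 0.0151]
orientation: [-180.0, -0.0, -89.9]
force: [-0.6, -1.7, 0.9]
opening: 0.0006
gripper_force: 0.4
```

Call:
{"fn": "send_rows", "kwargs": {"plan": [[[-0.9,0,0,0,0,0],[-1.8,0,0,0,0,0],[-2.7,0,0,0,0,0],[-3.6,0,0,0,0,0],[-4.5,0,0,0,0,0],[-5.3,0,0,0,0,0],[-6,0,0,0,0,0],[-6.6,0,0,0,0,0]]]}}

```text
clock: 3.75
tool_pos: [0.4553, 0.0864, 0.015]
orientation: [-180.0, 0.0, -89.9]
force: [0.4, -0.5, -0.0]
opening: 0.0006
gripper_force: 0.2
```

Call:
{"fn": "send_rows", "kwargs": {"plan": [[[-0.6,0,0,0,0,0],[-1.2,0,0,0,0,0],[-1.8,0,0,0,0,0],[-2.4,0,0,0,0,0],[-3,0,0,0,0,0],[-3.4,0,0,0,0,0],[-3.4,0,0,0,0,0]]]}}

```text
clock: 4.33
tool_pos: [0.4555, 0.1203, 0.0151]
orientation: [-180.0, 0.0, -89.9]
force: [0.2, -0.1, -0.0]
opening: 0.0003
gripper_force: 0.1
```

Run:
```python
from h import *
from plant import ctrl
s=ctrl.snapshot('side');cv2.imwrite('pics/s3.png',cv2.resize(s['img'][120:320,150:410,::-1],None,fx=3,fy=3,interpolation=2))
o=ctrl.get_obs();print(o['clock'],o['tool_pos'],o['orientation'],o['force'])
```

```text
4.3833 [0.45526219 0.11991105 0.01500948] [-1.79998387e+02  1.06594439e-03 -8.99122472e+01] [-0.14230501 -0.95576798 -0.0705382 ]
```

View pics/s3.png

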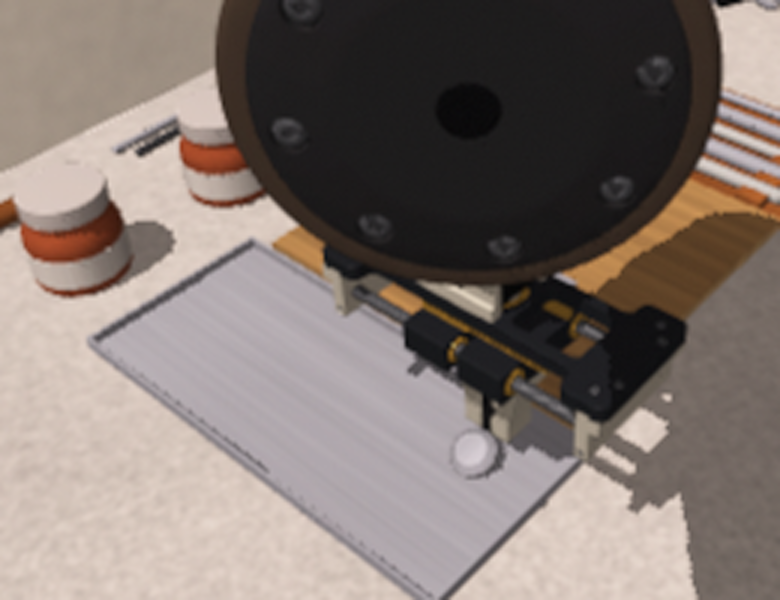

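The button lies flat in the tray at (475,452), clear of the fingers. Next: lift, go back and come down behind the bar end (x 0.505).

Call:
{"fn": "send_rows", "kwargs": {"plan": [[[0,0,-2.5,0,0,0],[0,0,-5,0,0,0],[3,-1,-6,0,0,0],[6,-2,-6,0,0,0],[9,-3,-6,0,0,0],[12,-4,-6,0,0,0],[14.5,-5,-6,0,0,0],[16.3,-5,-6,0,0,0]]]}}

```text
clock: 5.05
tool_pos: [0.5067, -0.0455, 0.0751]
orientation: [-180.0, -0.0, -90.0]
force: [0.4, -0.4, 0.5]
opening: 0.0001
gripper_force: 0.0
```

Call:
{"fn": "send_rows", "kwargs": {"plan": [[[0,0,0,0,0,0],[0,0,2,0,0,0],[0,0,4,0,0,0],[0,0,5.2,0,0,0],[0,0,5.8,0,0,0],[0,0,6,0,0,0],[0,0,6,0,0,0]]]}}

```text
clock: 5.63
tool_pos: [0.5053, -0.0434, 0.0149]
orientation: [180.0, -0.0, -89.9]
force: [0.5, 0.2, -0.2]
opening: 0.0006
gripper_force: 0.0
```

Call:
{"fn": "send_rows", "kwargs": {"plan": [[[-0.6,0,0,0,0,0],[-1.2,0,0,0,0,0],[-1.8,0,0,0,0,0],[-2.5,0,0,0,0,0],[-3.3,0,0,0,0,0],[-4.2,0,0,0,0,0],[-5.1,0,0,0,0,0],[-6,0,0,0,0,0]]]}}

```text
clock: 6.3
tool_pos: [0.5053, 0.0176, 0.0151]
orientation: [-180.0, 0.0, -89.9]
force: [0.1, -0.7, -0.2]
opening: 0.0003
gripper_force: 0.3
```

Call:
{"fn": "send_rows", "kwargs": {"plan": [[[-0.9,0,0,0,0,0],[-1.8,0,0,0,0,0],[-2.7,0,0,0,0,0],[-3.6,0,0,0,0,0],[-4.5,0,0,0,0,0],[-5.3,0,0,0,0,0],[-6,0,0,0,0,0],[-6.6,0,0,0,0,0]]]}}

```text
clock: 6.97
tool_pos: [0.5053, 0.0834, 0.015]
orientation: [180.0, 0.0, -89.9]
force: [0.5, -0.4, 0.9]
opening: 0.0007
gripper_force: 0.3
```

Call:
{"fn": "send_rows", "kwargs": {"plan": [[[-0.6,0,0,0,0,0],[-1.2,0,0,0,0,0],[-1.8,0,0,0,0,0],[-2.4,0,0,0,0,0],[-3,0,0,0,0,0],[-3.7,0,0,0,0,0],[-3.7,0,0,0,0,0]]]}}

```text
clock: 7.55
tool_pos: [0.5056, 0.1208, 0.0151]
orientation: [-180.0, 0.0, -89.9]
force: [-0.1, 0.2, 0.0]
opening: 0.0008
gripper_force: 0.0
```

Run:
```python
from h import *
from plant import ctrl
s=ctrl.snapshot('side');cv2.imwrite('pics/s4.png',cv2.resize(s['img'][120:320,150:410,::-1],None,fx=3,fy=3,interpolation=2))
o=ctrl.get_obs();print(o['clock'],o['tool_pos'],o['orientation'],o['force'])
```

```text
7.6 [0.50538948 0.12027129 0.0150456 ] [-1.79985671e+02  1.05493803e-02 -8.99006710e+01] [ 0.3300727   0.47701873 -0.5170351 ]
```

View pics/s4.png

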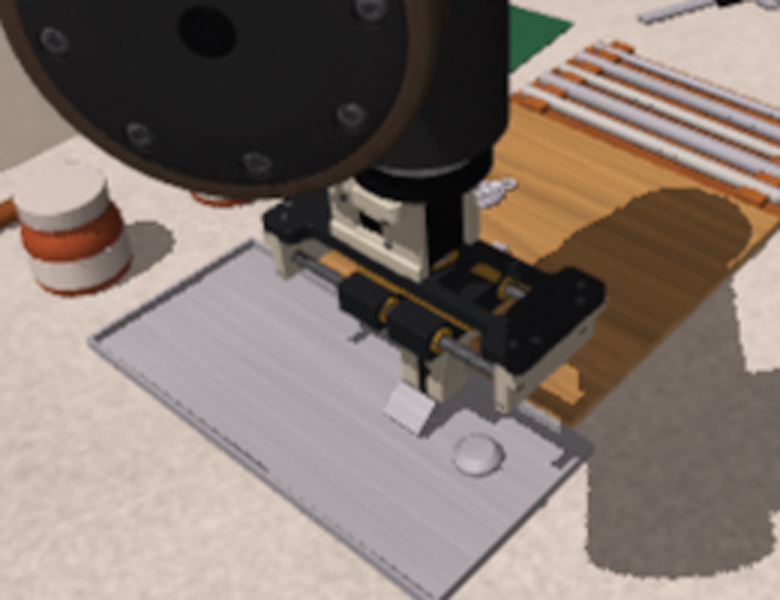

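The bar end has dropped into the tray at (408,408), right at the fingertips, and the button is at (478,455). Next is the runner (x 0.560).

Call:
{"fn": "send_rows", "kwargs": {"plan": [[[0,0,-2.5,0,0,0],[0,0,-5,0,0,0],[3,-1,-6,0,0,0],[6,-2,-6,0,0,0],[9,-3,-6,0,0,0],[12,-4.2,-6,0,0,0],[14.2,-5.4,-6,0,0,0],[15.6,-5.4,-6,0,0,0]]]}}

```text
clock: 8.27
tool_pos: [0.561, -0.0387, 0.075]
orientation: [-179.9, -0.0, -90.0]
force: [0.9, 0.8, 0.4]
opening: 0.0005
gripper_force: 0.0
```

Call:
{"fn": "send_rows", "kwargs": {"plan": [[[0,0,0,0,0,0],[0,0,2,0,0,0],[0,0,4,0,0,0],[0,0,5.2,0,0,0],[0,0,5.8,0,0,0],[0,0,6,0,0,0],[0,0,6,0,0,0]]]}}

```text
clock: 8.85
tool_pos: [0.5593, -0.0361, 0.0149]
orientation: [180.0, -0.0, -89.9]
force: [-0.6, -0.7, 0.6]
opening: 0.0004
gripper_force: 0.0
```

Call:
{"fn": "send_rows", "kwargs": {"plan": [[[-0.6,0,0,0,0,0],[-1.2,0,0,0,0,0],[-1.8,0,0,0,0,0],[-2.4,0,0,0,0,0],[-3,0,0,0,0,0],[-3.7,0,0,0,0,0],[-4.4,0,0,0,0,0],[-5.2,0,0,0,0,0]]]}}

```text
clock: 9.52
tool_pos: [0.5593, 0.0163, 0.0151]
orientation: [-180.0, -0.0, -89.9]
force: [0.4, -1.8, 0.7]
opening: 0.0006
gripper_force: 0.4
```

Call:
{"fn": "send_rows", "kwargs": {"plan": [[[-0.8,0,0,0,0,0],[-1.6,0,0,0,0,0],[-2.4,0,0,0,0,0],[-3.2,0,0,0,0,0],[-4,0,0,0,0,0],[-4.8,0,0,0,0,0],[-5.5,0,0,0,0,0],[-6.1,0,0,0,0,0]]]}}

```text
clock: 10.18
tool_pos: [0.5593, 0.0775, 0.015]
orientation: [-180.0, 0.0, -89.9]
force: [0.2, -0.2, -0.1]
opening: 0.0001
gripper_force: 0.1
```

Call:
{"fn": "send_rows", "kwargs": {"plan": [[[-0.6,0,0,0,0,0],[-1.2,0,0,0,0,0],[-1.8,0,0,0,0,0],[-2.4,0,0,0,0,0],[-3,0,0,0,0,0],[-3.6,0,0,0,0,0],[-4.3,0,0,0,0,0],[-4.3,0,0,0,0,0]]]}}

```text
clock: 10.85
tool_pos: [0.5597, 0.1209, 0.0152]
orientation: [-179.9, 0.0, -89.9]
force: [0.5, -0.3, 0.0]
opening: 0.0005
gripper_force: 0.0
```

Run:
```python
from h import *
from plant import ctrl
s=ctrl.snapshot('side');cv2.imwrite('pics/s5.png',cv2.resize(s['img'][120:320,150:410,::-1],None,fx=3,fy=3,interpolation=2))
o=ctrl.get_obs();print(o['clock'],o['tool_pos'],o['orientation'],o['force'])
```

```text
10.9 [0.55944934 0.12036771 0.0150604 ] [-1.79974542e+02  1.46780306e-02 -8.99005137e+01] [-1.28062876 -0.22426048 -0.48348319]
```

View pics/s5.png

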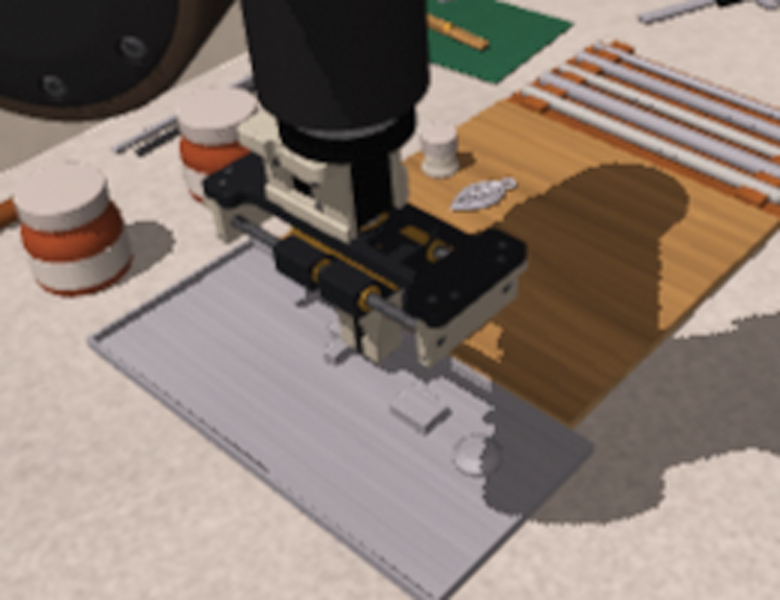

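The bar end (418,408) and the button (475,455) lie flat in the tray. The runner is in the tray by the fingertips (340,345). Lift, back off and verify.

Call:
{"fn": "send_rows", "kwargs": {"plan": [[[0,0,-2,0,0,0],[0,0,-5,0,0,0],[0,0,-8,0,0,0],[-3,0,-12,0,0,0],[-7,3,-16,0,0,0],[-11,5,-18,0,0,0],[-14,6,-20,0,0,0],[-18,6,-22,0,0,0]]]}}

```text
clock: 11.57
tool_pos: [0.5023, 0.2711, 0.2206]
orientation: [-180.0, 0.1, -90.0]
force: [1.1, 0.5, -0.2]
opening: 0.0006
gripper_force: 0.0
```

Call:
{"fn": "send_rows", "kwargs": {"plan": [[[-3,0,0,0,0,0],[-6,0,0,0,0,0],[-9,0,0,0,0,0],[-12,0,0,0,0,0],[-14,0,0,0,0,0],[-14,0,0,0,0,0],[-14,0,0,0,0,0],[-14,0,0,0,0,0]]]}}

```text
clock: 12.23
tool_pos: [0.5037, 0.4101, 0.2183]
orientation: [180.0, -0.0, -90.0]
force: [-0.0, 0.0, 0.8]
opening: 0.0005
gripper_force: 0.0
```

Run:
```python
from h import *
from plant import ctrl
t=ctrl.snapshot('top');t0=pickle.load(open('top0.pkl','rb'))
cv2.imwrite('pics/t6.png',cv2.resize(t['img'][95:285,195:455,::-1],None,fx=3,fy=3,interpolation=2))
for n,R in(('pot',(355,112,395,138)),('pendant',(345,142,390,170))):
    for S in(t0,t):
        for c,a,k in blobs(S,R):print(n,c.round(2),a,plane(S,c,.02)[:2].round(4))
o=ctrl.get_obs();print(o['clock'],o['tool_pos'],o['force'])
```

```text
pot [372.82 123.35] 328 [ 0.6658 -0.0621]
pot [372.87 123.41] 330 [ 0.6657 -0.0622]
pendant [367.   155.44] 401 [ 0.6106 -0.0514]
pendant [367.01 155.5 ] 407 [ 0.6105 -0.0515]
12.2833 [0.50382097 0.40979218 0.21858002] [-0.13411133 -0.6372411  -0.05155029]
```

View pics/t6.png

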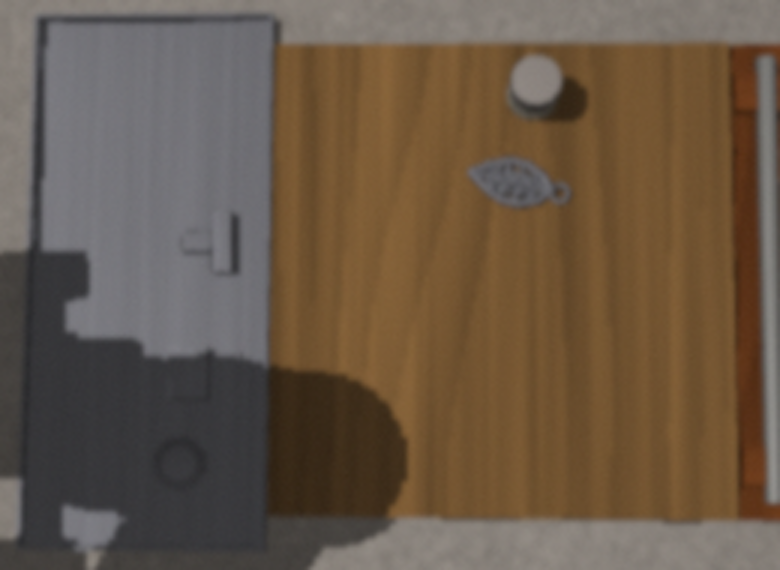

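The top view shows all three scraps lying flat in the tray: runner at (213,243), bar end at (189,378), button at (181,463). Each middle is about 30 mm or more inside the wall next to the board. The pendant and pot have moved less than 0.2 mm. Handing in.

```bash
python3 -c "
from plant import ctrl
print(ctrl.close_job())"
```

```text
the job is handed in; nothing more can be done
None
```

The job is handed in: the button, bar end and runner lie flat in the tray, and the pendant and pot are where they started to within 0.2 mm by my camera check, though the hand-in returned no verdict.

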